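# Slide the reagent kit home in its lane

### The arm

A 7-joint arm with a two-finger parallel gripper is mounted at the origin on the work surface. World frame = base frame: x ahead of the robot, y to its left, z up, the work surface at z = 0. Lengths are in m, angles in rad, forces in N, time in s.
With the tool pointing down it reaches from about 0.4 to 0.875 m from the base axis. Payload 19.3 kg.
Tool frame: the origin (TCP) lies at the centre of the arm's flange, where the gripper is bolted on; the fingertips stand 173 mm ahead of it and the grasp point (between the pads) lies 155 mm ahead of it; z points along the fingers, y is the line along which they close (so a half turn about z gives the same grasp; the last joint's range is limited). The gripper opens to 85 mm and grips with 20 to 120 N. Pads are 22 mm wide; open, the fingers measure 114 mm over their backs; the gripper's body (76 mm by 85 mm) begins 54 mm behind the grasp point. The pads swing forward as they close: fully open they stand 13 mm farther back than shut.
Start: joints at [1.088, 0.521, -0.036, 1.599, 0.021, 1.021, -0.113], TCP at [0.251, -0.573, 0.405] pointing down, gripper open.
Joint ranges: [-2.91, 2.91], [-0.3, 2.13], [-1.5, 1.42], [0.17, 2.43], [-1.26, 4.41], [0.16, 1.93], [-2.52, 2.52]. Speed limits (rad/s): [1.89, 1.89, 2.39, 2.39, 3.01, 3.01, 3.01].

### API

Orientations are given as [roll, pitch, yaw] about the fixed x, y, z axes, in that order (R = Rz(yaw) Ry(pitch) Rx(roll)).
In Python, from workcell import status, vision, bot gives the robot as it stands. The module is installed in compiled form; this text tells all that it offers.
- The arm moves only by the tool step_arm, never from a script. Its argument "increments" is a list of rows, each an object of numbers: "x", "y", "z": the shift along the tool's x, y, z in cm; "wx", "wy", "wz": the turn, a rotation vector about the tool's x, y, z in rad; "jaw": the gripper's target within -1 to 1 (fully open at 1, half-way at 0, shut at -1). A call has exactly 5 rows; each row is the pose to reach, as a shift and turn from the pose commanded when the call began, along the tool's axes at that moment; what a row does not reach only later rows make up. A row lasts 1/12 s, in which the tool goes at most 41.7 mm and 7.16 degrees, less where a joint would pass 70% of its speed; a pose out of reach is approached as far as the arm can. A call with a gripper value outside its range is refused whole. The fingers move at their own pace and stop on an object; "newtons" is the grip in N (left out, the last holds). Time passes only in rows, so rows that repeat a pose let the fingers close, or fill a call up. It gives the time, the measured TCP pose, the force, the opening and the grip force at its end, in the units of the state.
- status.read_state(): the state, without advancing time (a new reading comes with each control period).
- vision.grab_frame(name): name is "scene" or "top" or "wrist"; returns a dict with "image" (480x640x3 uint8, blue, green, red), "depth" (480x640 float32, m along the optical axis (not along the pixel's ray), 0 where there is no reading), "fovy" (degrees; the focal length in pixels is half the picture's height over the tangent of half this angle, whatever the lens; pixels are square), "cx", "cy" (the principal point, pixels), "world_from_camera" (4x4, takes a point from camera to world coordinates). Camera axes: x right, y up, looking along -z (the intrinsics and any distortion apply to the point x, -y, -z); pixel columns grow to the right and rows downward; lengths in m; the calibration is good to about 2 mm. A picture is of the moment at which its call begins.
- bot.job_done(): hands the job in; it is judged then, once.
The state is a dict: "t": time; "joint_positions": joint angles; "qvel": joint speeds; "joint_efforts": joint torques, N m; "tcp_pos": TCP position; "tcp_rot": TCP orientation; "ft_force": force on the tool from outside, world axes, zero at the start; "wrist_torque": the same for the moment, N m; "finger_gap": finger opening in m; "grip_force": force on a finger pad.
Only numpy, scipy, OpenCV 4.12 (cv2) and the standard library are available. Lean on these libraries where they do the work, as an engineer would, in place of code of your own. Each camera call takes 0.05 s, during which the arm holds its last target. There are 200 camera calls.

### The job

Push the blue reagent kit box across the rack's tray and down the lane with the blue floor strip, straight, until it rests against the end stop, then move clear. Neither the box nor the robot may touch the guide rails on the way. Slide the box gently by its walls with the fingertips or the outside of the fingers: do not grip, tip or lift it, do not touch its bottles, and leave the green kit and everything else on the bench as it stands.

Things in the scene. Friction and masses are not known exactly. Their poses are not given: they have to be found in the camera images.
- blue_kit: Blue open-topped box to be pushed, loose on the rack's tray: 96 mm long (x), 62 wide (y), 48 high, upright flat walls, 0.3 to 0.7 kg with its bottles, friction on the tray 0.5 to 0.7. Origin: centre of its underside, z up. Front end is +x; the rear end (-x) carries a white paper label. It starts on the apron, x within 0.45 rad of the lane direction.
- blue_kit_bottles: Six amber dropper bottles with black caps, fixed in the blue box in two rows of three, 23 mm in diameter; caps reach 72 mm above the box's underside; glass starts 6 mm in from the long walls' outer faces and 8 mm in from the end walls'. Same origin and axes as the blue box. Not to be touched.
- deck: Lane rack, fixed: grey metal tray, x -235 to +220 mm, y +-118 mm of its origin, flat top 14 mm above the bench. Origin: at bench height, midway between the lanes. x runs down the lanes to the end stop (robot's left to right), y across, z up. x -235 to +10 is an open apron; then two lanes, centred at y = +48 and -48, to a steel stop plate 35 mm high over the tray, its face at x = +205.
- rails: Three aluminium guide rails on the tray; same origin and axes as the rack. Bars 12 mm wide, 16 mm high over the tray, from x = +10 mm (black end caps, the lane mouths) to +205 mm, centred at y = -96, 0 and +96 mm. Each lane is 84 mm clear between rails: a 62 mm box in the middle has 11 mm on each side. Not to be touched.
- blue_liner: The wanted lane: flat blue strip 70 mm wide on the lane floor and a blue tag on the stop (either lane). Origin: on the tray's top, on the lane's centre line, where the blue box's origin stands when it touches the stop; x down the lane like the rack's x, z up. The stop's face is 48 mm farther along x; the lane's mouth is at x = -147 mm.
- green_liner: The other lane: green strip and tag, same measures and axes as the blue one. It is taken by the green kit.
- green_kit: A green box of the same make and size with the same bottles, loose, already standing in the green lane near the stop. A bystander. Origin: centre of its underside; x down the lane.
- amber_bottle: Bystander: amber glass bottle, 60 mm in diameter, 125 mm high, loose, to the right of the rack. Origin: centre of its underside.
- wash_bottle: Bystander: white wash bottle with red collar and a bent spout, 68 mm in diameter, 200 mm high, spout reaching 60 mm from its axis, loose, to the right of the rack. Origin: centre of its underside.
- beaker: Bystander: glass beaker, 78 mm in diameter, 95 mm high, loose, to the left. Origin: centre of its underside.
- basin: Bystander: empty clear plastic basin, 270 by 220 mm (x, y), 110 mm high, loose, to the left. Origin: centre of its underside.
- highlighter: Bystander: purple highlighter pen lying flat, 118 by 22 mm, 14 mm high, loose, to the right. Origin: on the bench, 42 mm from its blunt end.

How it is judged:
On the way:
1. the blue box stands in the mouth of the blue lane, between its rails (x of blue_kit in the frame of blue_liner between -0.155 and -0.06 m and y of blue_kit in the frame of blue_liner between -0.012 and 0.012 m and angle between the x axis of blue_kit and the x axis of blue_liner, either way round below 0.2 rad), for 0.1 s.
At the end, for the whole second after the job is handed in: The blue box stands flat and at rest in the blue lane, its front end within 5 mm of the end stop, within 0.12 rad of straight, clear of both rails (x of blue_kit in the frame of blue_liner between -0.005 and 0.003 m and y of blue_kit in the frame of blue_liner between -0.011 and 0.011 m and z of blue_kit in the frame of blue_liner between -0.003 and 0.004 m and angle between the x axis of blue_kit and the x axis of blue_liner, either way round below 0.12 rad and angle between blue_kit's own z axis and vertical below 0.05 rad and linear speed of blue_kit below 0.01 m/s and not (contact force between blue_kit and rails above 0.2 N)); the robot touches nothing.
It fails at once if the blue box or the robot touches a guide rail (contact force between any of blue_kit, the fingers, the arm and rails above 0.2 N).
It fails at once if the blue box is lifted (more than 6 mm), tipped, gripped or shoved hard (more than 35 N from the fingers) (z of blue_kit in the frame of deck above 0.02 m or angle between blue_kit's own z axis and vertical above 0.15 rad or contact force between the fingers and blue_kit above 35 N).
It fails at once if the bottles in the blue box are touched (contact force between any of the fingers, the arm and blue_kit_bottles above 0.5 N).
It fails at once if the green kit is moved (more than 6 mm) (distance of green_kit from where it was at the start of the episode above 0.006 m).
It fails at once if another bystander is moved (more than 15 mm) or tipped (distance of any of amber_bottle, wash_bottle, beaker, basin, highlighter from where it was at the start of the episode above 0.015 m or angle between any of amber_bottle, wash_bottle, beaker, basin's own z axis and vertical above 0.25 rad).
It also fails if it takes over 72 s, if anything falls off the work surface, if the arm or the gripper's body presses on something with over 40 N, if the wrist force passes 120 N, or if a joint passes its speed limit or range.

## Working session

There is one attempt and no reset: what is moved stays moved. The work goes in short steps, Python scripts to look and compute and a tool call to move; the robot and the scene stay as the last step left them, time stands still between calls to the robot, and variables do not carry over. Pictures are saved under pics/ and viewed, at most 10 in all, crops included, and the job is handed in when it is done.

Besides the shell and the picture viewer there is one more tool, called after "Emit:" by a JSON object that holds its "method" and its "body", one argument or row to a line. step_arm: Moves the arm, as the interface text tells. Its arguments: {"type":"object","properties":{"increments":{"type":"array","items":{"type":"object","properties":{"x":{"type":"number"},"y":{"type":"number"},"z":{"type":"number"},"wx":{"type":"number"},"wy":{"type":"number"},"wz":{"type":"number"},"jaw":{"type":"number"}}}},"newtons":{"type":"number"}},"required":["increments"]}

```bash
mkdir -p pics
cat > h.py <<'E'
import numpy as np, cv2
from workcell import status, vision, bot
from scipy.spatial.transform import Rotation as R
def cloud(f):
    h,w=f["depth"].shape; F=h/2/np.tan(np.radians(f["fovy"])/2)
    v,u=np.mgrid[:h,:w]; d=f["depth"]
    P=np.stack([(u-f["cx"])/F*d,-(v-f["cy"])/F*d,-d],-1)
    T=np.array(f["world_from_camera"]); W=P@T[:3,:3].T+T[:3,3]
    W[d==0]=np.nan
    return W
def grab(n,png=None):
    f=vision.grab_frame(n)
    if png: cv2.imwrite("pics/"+png,f["image"])
    return f,cloud(f)
E
python3 - <<'E'
from h import *
s=status.read_state(); print(s["tcp_pos"],s["tcp_rot"],s["finger_gap"],s["t"])
f,W=grab("top","top.png"); print([k for k in f],f["fovy"],f["world_from_camera"])
f2,W2=grab("scene","scene.png");print(f2["world_from_camera"])
for n,g,w in(("top",f,W),("scene",f2,W2)):
    hsv=cv2.cvtColor(g["image"],cv2.COLOR_BGR2HSV)
    for c,lo,hi in(("blue",95,130),("green",40,85)):
        m=cv2.inRange(hsv,(lo,90,40),(hi,255,255))
        k,l,st,ce=cv2.connectedComponentsWithStats(m)
        for i in range(1,k):
            if st[i,4]>150: print(n,c,st[i],np.nanmin(w[l==i],0).round(3),np.nanmax(w[l==i],0).round(3),np.nanmedian(w[l==i],0).round(3))
E
```

```text
[ 0.25066818 -0.57237015  0.40413806] [-3.14047577e+00  6.23374077e-05  4.12829569e-01] 0.08542021799284058 0.0
['image', 'depth', 'fovy', 'cx', 'cy', 'world_from_camera'] 44.94033700046945 [[ 0.02165556  0.98924241 -0.14467371  0.28902059]
 [-0.99971996  0.02280775  0.00631009  0.02630038]
 [ 0.00954189  0.14449655  0.9894593   1.41442606]
 [ 0.          0.          0.          1.        ]]
[[ 0.13226881 -0.85473342  0.50193201  1.11733451]
 [ 0.99120011  0.11138558 -0.0715234  -0.07029742]
 [ 0.00522545  0.50697538  0.8619447   1.10005793]
 [ 0.          0.          0.          1.        ]]
top blue [ 583   37   57   92 3817] [ 0.737 -1.222 -0.758] [ 1.426 -0.583  0.141] [ 0.858 -0.659  0.131]
top blue [253 176  46  38 328] [0.534 0.082 0.008] [0.634 0.194 0.069] [0.569 0.132 0.059]
top blue [ 335  217   80   34 2254] [ 0.456 -0.203  0.005] [ 0.536 -0.009  0.024] [ 0.496 -0.106  0.015]
top blue [  0 297  17  33 245] [0.247 0.737 0.013] [0.322 0.784 0.032] [0.275 0.763 0.023]
top green [ 338  179   79   33 1316] [ 0.551 -0.202  0.006] [ 0.634 -0.015  0.069] [ 0.593 -0.075  0.016]
scene blue [ 235  236   74   27 1724] [ 0.455 -0.197  0.008] [ 0.565 -0.005  0.084] [ 0.496 -0.102  0.014]
scene blue [350 250  41  31 252] [0.562 0.086 0.01 ] [0.624 0.191 0.085] [0.613 0.156 0.049]
scene blue [   0  353   36  127 3245] [ 0.696 -0.74  -0.   ] [ 0.957 -0.579  0.136] [ 0.867 -0.626  0.129]
scene green [ 234  262   77   36 1214] [ 0.541 -0.204  0.008] [ 0.633 -0.012  0.081] [ 0.603 -0.074  0.015]
```

View pics/top.png

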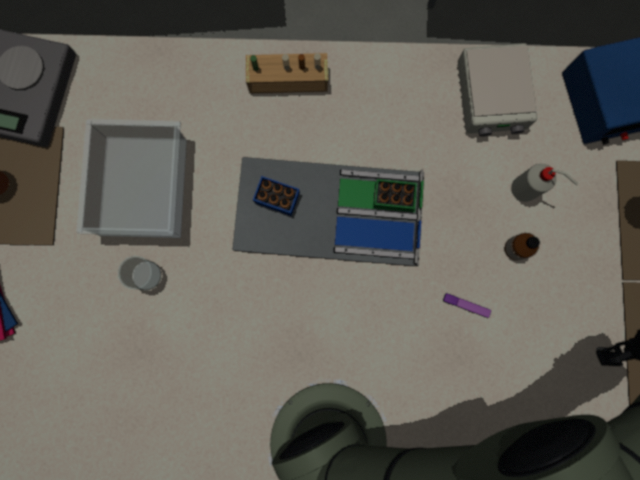

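View pics/scene.png

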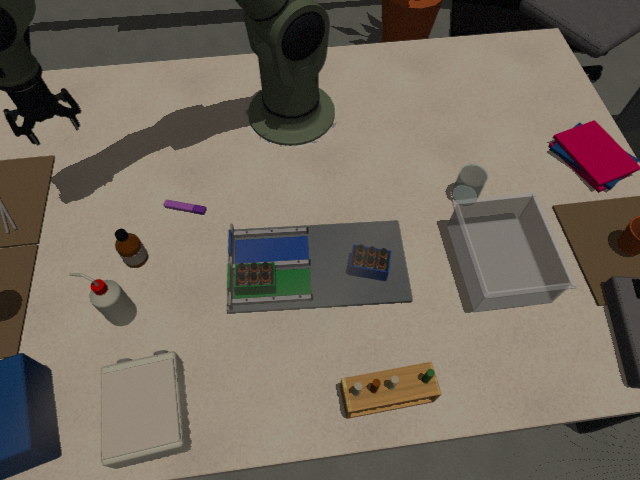

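The top view shows the blue box at about (277,195) on the apron, on the green lane's side. The blue lane, around (375,233), is nearer the robot, and lanes run to image right (about world -y). The scene view confirms this. Next I'll fit the poses.

```bash
cat >> h.py <<'E'
def rect(P):
    c,s,a=cv2.minAreaRect(P[:,:2].astype(np.float32)*1000)
    a=np.radians(a)
    ax=np.array([np.cos(a),np.sin(a)])
    if s[1]>s[0]: ax=np.array([-ax[1],ax[0]]); s=s[::-1]
    if ax[1]>0: ax=-ax
    return np.array(c)/1000,s,np.arctan2(ax[1],ax[0])
def dpose(W,img):
    hsv=cv2.cvtColor(img,cv2.COLOR_BGR2HSV)
    m=(cv2.inRange(hsv,(95,90,40),(130,255,255))>0)
    x,y,z=W[...,0],W[...,1],W[...,2]
    return m,x,y,z
E
python3 - <<'E'
from h import *
for n in("top","scene"):
    f,W=grab(n); m,x,y,z=dpose(W,f["image"])
    roi=(x>.40)&(x<.70)&(y>-.25)&(y<.30)
    liner=roi&m&(y<0.0)&(z<.022); print(n,"liner",rect(W[liner]))
    tray=roi&(z>.0095)&(z<.10)&(y>-.23)&(y<.26)
    tr=(tray&(z>.008)).astype(np.uint8); tr=cv2.morphologyEx(tr,cv2.MORPH_OPEN,np.ones((3,3)))
    print("tray",rect(W[tr>0]), np.nanmedian(z[roi&(abs(x-.5)<.02)&(abs(y-.1)<.05)]))
    b=roi&(y>.03)&(z>.045)&(z<.11); print("box",rect(W[b]),b.sum())
    b2=roi&(y>.03)&(z>.045)&(z<.066); print("rim",rect(W[b2]),b2.sum())
    st=roi&(y<-.15)&(z>.035)&(z<.06);print("stop",rect(W[st]))
E
```

```text
top liner (array([ 0.49606122, -0.10592697]), (191.4973907470703, 72.68673706054688), np.float64(-1.631205342433382))
tray (array([0.55012244, 0.00538432]), (455.08428955078125, 236.2798309326172), np.float64(-1.6317628752075901)) 0.013861557835865956
box (array([0.57727606, 0.13387114]), (97.07318115234375, 62.940853118896484), np.float64(-1.8907259964458052)) 922
rim (array([0.57728339, 0.13387155]), (97.12080383300781, 62.89552307128906), np.float64(-1.8916751470583093)) 486
stop (array([ 0.53829114, -0.17970486]), (227.17330932617188, 65.50105285644531), np.float64(-0.06272370209992768))
scene liner (array([ 0.49569348, -0.10148841]), (189.42543029785156, 74.1516342163086), np.float64(-1.6216287483115117))
tray (array([0.5513476 , 0.01033385]), (454.7884826660156, 238.62811279296875), np.float64(-1.6329068360538337)) 0.013596148739801306
box (array([0.57914551, 0.13843961]), (95.81544494628906, 66.14446258544922), np.float64(-1.8865767914674616)) 894
rim (array([0.57914551, 0.13843961]), (95.81544494628906, 66.14446258544922), np.float64(-1.8865767914674616)) 448
stop (array([ 0.53948352, -0.1769662 ]), (228.77984619140625, 62.55583572387695), np.float64(-0.059356001743468056))
```

```bash
cat >> h.py <<'E'
TH=-1.632; EX=np.array([np.cos(TH),np.sin(TH)]); EY=np.array([-EX[1],EX[0]]); O=np.array([.5497,-.0021])
def d2w(x,y): return O+x*EX+y*EY
def w2d(p): p=np.array(p)[:2]-O; return p@EX,p@EY
def go(pw,yaw):
    s=status.read_state(); Rc=R.from_euler("xyz",s["tcp_rot"]); Rt=R.from_euler("xyz",[np.pi,0,yaw])
    d=Rc.inv().apply(np.array(pw)-s["tcp_pos"])*100; w=(Rc.inv()*Rt).as_rotvec()
    print("t",round(s["t"],2),"pos",np.round(s["tcp_pos"],4),"deck",np.round(w2d(s["tcp_pos"]),4),"yaw",round(s["tcp_rot"][2],3),"gap",round(s["finger_gap"],4),"F",np.round(s["ft_force"],1),"j7",round(s["joint_positions"][6],2))
    print("cm",d.round(2),"w",w.round(3))
E
python3 -c "
from h import *
go([*d2w(-.137,.09),.40],-.0612)"
```

```text
t 0.2 pos [ 0.2507 -0.5724  0.4043] deck [ 0.5876 -0.2636] yaw 0.413 gap 0.0854 F [0.9 0.8 0.7] j7 -0.11
cm [ 64.53 -48.33   0.47] w [-0.001  0.     0.474]
```

Emit:
{"method": "step_arm", "body": {
  "increments": [
    {"x": 3, "y": -2.3, "jaw": 0.4},
    {"x": 6, "y": -4.5},
    {"x": 9, "y": -6.8},
    {"x": 12.5, "y": -9.2},
    {"x": 16, "y": -12}
  ],
  "newtons": 20
}}

```text
invalid input
```

Emit:
{"method": "step_arm", "body": {
  "increments": [
    {"x": 3, "y": -2.3},
    {"x": 6, "y": -4.5},
    {"x": 9, "y": -6.8},
    {"x": 12.5, "y": -9.2},
    {"x": 16, "y": -12}
  ]
}}

```text
invalid input
```

Emit:
{"method": "step_arm", "body": {
  "increments": [
    {"x": 3, "y": -2.3},
    {"x": 6, "y": -4.5},
    {"x": 9, "y": -6.8},
    {"x": 12.5, "y": -9.2},
    {"x": 16, "y": -12}
  ]
}}

```text
invalid input
```

```bash
python3 -c "
from h import *
go([*d2w(-.137,.09),.38],-.0612)"
```

```text
t 0.2 pos [ 0.2507 -0.5724  0.4043] deck [ 0.5876 -0.2636] yaw 0.413 gap 0.0854 F [0.9 0.8 0.7] j7 -0.11
cm [ 64.53 -48.33   2.47] w [-0.001  0.     0.474]
```

Emit:
{"method": "step_arm", "body": {
  "increments": [
    {"x": 3, "y": -2.3, "z": 0, "wx": 0, "wy": 0, "wz": 0, "jaw": 0.4},
    {"x": 6, "y": -4.5, "z": 0, "wx": 0, "wy": 0, "wz": 0, "jaw": 0.4},
    {"x": 9, "y": -6.8, "z": 0, "wx": 0, "wy": 0, "wz": 0, "jaw": 0.4},
    {"x": 12.5, "y": -9.2, "z": 0, "wx": 0, "wy": 0, "wz": 0, "jaw": 0.4},
    {"x": 16, "y": -12, "z": 0, "wx": 0, "wy": 0, "wz": 0, "jaw": 0.4}
  ],
  "newtons": 20
}}

```text
t: 0.62
tcp_pos: [0.3479, -0.4003, 0.4046]
tcp_rot: [3.141, -0.0, 0.412]
ft_force: [1.8, 0.1, 0.0]
finger_gap: 0.0597
grip_force: 0.0
```

Emit:
{"method": "step_arm", "body": {
  "increments": [
    {"x": 3, "y": -2.3, "z": 0, "wx": 0, "wy": 0, "wz": 0, "jaw": 0.4},
    {"x": 6.5, "y": -5, "z": 0, "wx": 0, "wy": 0, "wz": 0, "jaw": 0.4},
    {"x": 10, "y": -7.5, "z": 0, "wx": 0, "wy": 0, "wz": 0, "jaw": 0.4},
    {"x": 13, "y": -9.5, "z": 0, "wx": 0, "wy": 0, "wz": 0, "jaw": 0.4},
    {"x": 16, "y": -12, "z": 0, "wx": 0, "wy": 0, "wz": 0, "jaw": 0.4}
  ]
}}

```text
t: 1.03
tcp_pos: [0.4467, -0.2259, 0.4048]
tcp_rot: [3.141, -0.0, 0.413]
ft_force: [1.1, -0.4, 0.1]
finger_gap: 0.0595
grip_force: 0.0
```

Emit:
{"method": "step_arm", "body": {
  "increments": [
    {"x": 3, "y": -2.3, "z": 0, "wx": 0, "wy": 0, "wz": 0, "jaw": 0.4},
    {"x": 6.5, "y": -5, "z": 0, "wx": 0, "wy": 0, "wz": 0, "jaw": 0.4},
    {"x": 10, "y": -7.5, "z": 0, "wx": 0, "wy": 0, "wz": 0, "jaw": 0.4},
    {"x": 13, "y": -9.5, "z": 0, "wx": 0, "wy": 0, "wz": 0, "jaw": 0.4},
    {"x": 16, "y": -12, "z": 0, "wx": 0, "wy": 0, "wz": 0, "jaw": 0.4}
  ]
}}

```text
t: 1.45
tcp_pos: [0.5451, -0.0518, 0.4047]
tcp_rot: [3.141, -0.0, 0.413]
ft_force: [0.5, -0.9, -0.8]
finger_gap: 0.0598
grip_force: 0.0
```

Emit:
{"method": "step_arm", "body": {
  "increments": [
    {"x": 0, "y": 0, "z": 0, "wx": 0, "wy": 0, "wz": 0.1, "jaw": 0.4},
    {"x": 0, "y": 0, "z": 0, "wx": 0, "wy": 0, "wz": 0.2, "jaw": 0.4},
    {"x": 0, "y": 0, "z": 0, "wx": 0, "wy": 0, "wz": 0.3, "jaw": 0.4},
    {"x": 0, "y": 0, "z": 0, "wx": 0, "wy": 0, "wz": 0.4, "jaw": 0.4},
    {"x": 0, "y": 0, "z": 0, "wx": 0, "wy": 0, "wz": 0.474, "jaw": 0.4}
  ]
}}

```text
t: 1.87
tcp_pos: [0.5441, -0.0536, 0.4046]
tcp_rot: [3.142, 0.0, -0.067]
ft_force: [2.0, 0.3, 0.5]
finger_gap: 0.0594
grip_force: 0.0
```

```bash
python3 -c "
from h import *
go([*d2w(-.137,.09),.35],-.0612)"
```

```text
t 1.87 pos [ 0.5441 -0.0536  0.4046] deck [ 0.0517 -0.0024] yaw -0.067 gap 0.0594 F [2.  0.3 0.5] j7 -1.7
cm [  9.14 -18.92   5.45] w [ 0.     0.    -0.005]
```

Emit:
{"method": "step_arm", "body": {
  "increments": [
    {"x": 1.8, "y": -3.6, "z": 0.5, "wx": 0, "wy": 0, "wz": 0, "jaw": 0.4},
    {"x": 3.6, "y": -7.2, "z": 1, "wx": 0, "wy": 0, "wz": 0, "jaw": 0.4},
    {"x": 5.4, "y": -10.8, "z": 2, "wx": 0, "wy": 0, "wz": 0, "jaw": 0.4},
    {"x": 7.2, "y": -14.4, "z": 3, "wx": 0, "wy": 0, "wz": 0, "jaw": 0.4},
    {"x": 9.1, "y": -18, "z": 4, "wx": 0, "wy": 0, "wz": -0.005, "jaw": 0.4}
  ]
}}

```text
t: 2.28
tcp_pos: [0.6464, 0.1221, 0.3642]
tcp_rot: [3.142, 0.0, -0.056]
ft_force: [1.4, 0.0, -0.5]
finger_gap: 0.0598
grip_force: 0.0
```

```bash
python3 -c "
from h import *
f,W=grab('wrist','w1.png')
m,x,y,z=dpose(W,f['image'])
roi=(x>.40)&(x<.70)&(y>.03)&(y<.30)
b=roi&(z>.045)&(z<.066)&m; print('rim',rect(W[b]),b.sum(),'z',np.nanmedian(z[roi&(z<.03)&(z>.008)]))
f,W=grab('top');m,x,y,z=dpose(W,f['image'])
go([*d2w(-.137,.09),.213],-.0612)"
```

```text
rim (array([0.57870422, 0.13728925]), (96.12812805175781, 63.2818717956543), np.float64(-1.8815532707032454)) 1951 z 0.012287713158170066
t 2.38 pos [0.6467 0.1268 0.3621] deck [-0.1346  0.0889] yaw -0.049 gap 0.0598 F [-1.9 -0.  -1.2] j7 -1.97
cm [ 0.15 -0.2  14.91] w [-0.003  0.003  0.012]
```

View pics/w1.png

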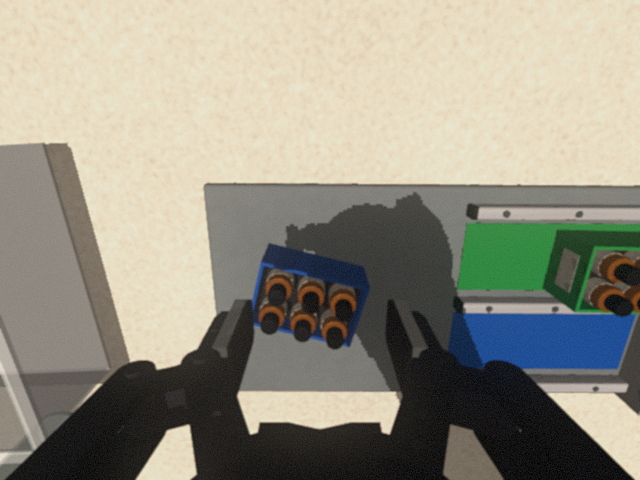

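The wrist view shows the box at (310,290), free between the fingers' outlines, and its measured pose agrees with the scene camera. I'll shift the deck origin to the wrist and scene values and descend beside the far long wall.

```bash
sed -i 's/O=np.array(\[.5497,-.0021\])/O=np.array([.5509,.0024])/' h.py; python3 -c "
from h import *
print('box deck',w2d([.5787,.1373]))
go([*d2w(-.137,.092),.213],-.0612)"
```

```text
box deck (np.float64(-0.13634781867131385), np.float64(0.019496726483554043))
t 2.38 pos [0.6467 0.1268 0.3621] deck [-0.13   0.088] yaw -0.049 gap 0.0598 F [-1.9 -0.  -1.2] j7 -1.97
cm [ 0.45 -0.65 14.91] w [-0.003  0.003  0.012]
```

Emit:
{"method": "step_arm", "body": {
  "increments": [
    {"x": 0.5, "y": -0.65, "z": 2, "wx": -0.003, "wy": 0.003, "wz": 0.012, "jaw": 0.4},
    {"x": 0.5, "y": -0.65, "z": 5, "wx": -0.003, "wy": 0.003, "wz": 0.012, "jaw": 0.4},
    {"x": 0.5, "y": -0.65, "z": 8, "wx": -0.003, "wy": 0.003, "wz": 0.012, "jaw": 0.4},
    {"x": 0.5, "y": -0.65, "z": 11, "wx": -0.003, "wy": 0.003, "wz": 0.012, "jaw": 0.4},
    {"x": 0.5, "y": -0.65, "z": 13.5, "wx": -0.003, "wy": 0.003, "wz": 0.012, "jaw": 0.4}
  ]
}}

```text
t: 2.8
tcp_pos: [0.6507, 0.1263, 0.2275]
tcp_rot: [3.138, -0.002, -0.068]
ft_force: [0.9, 0.4, 0.2]
finger_gap: 0.0597
grip_force: 0.0
```

```bash
python3 -c "
from h import *
f,W=grab('scene','s2.png'); cv2.imwrite('pics/s2c.png',cv2.resize(f['image'][180:320,220:440],(660,420)))
go([*d2w(-.137,.092),.213],-.0612)"
```

```text
t 2.85 pos [0.6495 0.1261 0.2231] deck [-0.1295  0.0908] yaw -0.068 gap 0.0599 F [-4.7 -0.4 -5. ] j7 -2.02
cm [ 0.12 -0.76  1.  ] w [ 0.005  0.004 -0.007]
```

View pics/s2c.png

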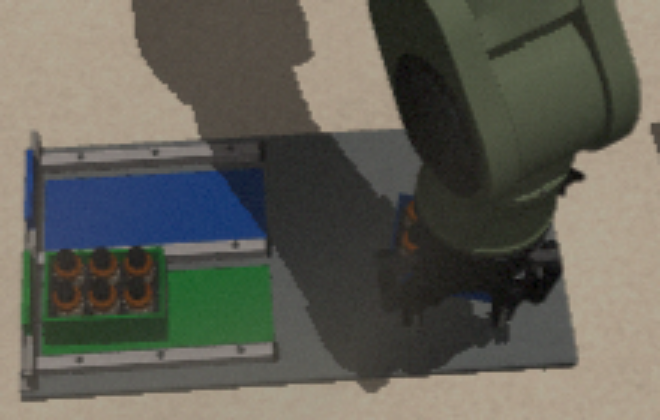

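Emit:
{"method": "step_arm", "body": {
  "increments": [
    {"x": 0, "y": -0.3, "z": 0.3, "wx": 0, "wy": 0, "wz": -0.007, "jaw": 0.4},
    {"x": 0, "y": -0.7, "z": 0.7, "wx": 0, "wy": 0, "wz": -0.007, "jaw": 0.4},
    {"x": 0, "y": -0.7, "z": 1, "wx": 0.004, "wy": 0.004, "wz": -0.007, "jaw": 0.4},
    {"x": 0, "y": -0.7, "z": 1, "wx": 0.004, "wy": 0.004, "wz": -0.007, "jaw": 0.4},
    {"x": 0, "y": -0.7, "z": 1, "wx": 0.004, "wy": 0.004, "wz": -0.007, "jaw": 0.4}
  ]
}}

```text
t: 3.27
tcp_pos: [0.652, 0.1334, 0.2208]
tcp_rot: [-3.14, -0.008, -0.061]
ft_force: [-0.7, -0.3, -0.3]
finger_gap: 0.0597
grip_force: 0.0
```

Emit:
{"method": "step_arm", "body": {
  "increments": [
    {"x": -0.3, "y": 0, "z": 0, "wx": 0, "wy": 0, "wz": 0, "jaw": 0.4},
    {"x": -0.7, "y": 0, "z": 0, "wx": 0, "wy": 0, "wz": 0, "jaw": 0.4},
    {"x": -1.1, "y": 0, "z": 0, "wx": 0, "wy": 0, "wz": 0, "jaw": 0.4},
    {"x": -1.4, "y": 0, "z": 0, "wx": 0, "wy": 0, "wz": 0, "jaw": 0.4},
    {"x": -1.6, "y": 0, "z": 0, "wx": 0, "wy": 0, "wz": 0, "jaw": 0.4}
  ]
}}

```text
t: 3.68
tcp_pos: [0.6353, 0.1344, 0.2198]
tcp_rot: [-3.141, -0.007, -0.061]
ft_force: [0.2, 0.4, -0.6]
finger_gap: 0.0598
grip_force: 0.0
```

Emit:
{"method": "step_arm", "body": {
  "increments": [
    {"x": -0.2, "y": 0, "z": 0, "wx": 0, "wy": 0, "wz": 0, "jaw": 0.4},
    {"x": -0.4, "y": 0, "z": 0, "wx": 0, "wy": 0, "wz": 0, "jaw": 0.4},
    {"x": -0.7, "y": 0, "z": 0, "wx": 0, "wy": 0, "wz": 0, "jaw": 0.4},
    {"x": -1.0, "y": 0, "z": 0, "wx": 0, "wy": 0, "wz": 0, "jaw": 0.4},
    {"x": -1.3, "y": 0, "z": 0, "wx": 0, "wy": 0, "wz": 0, "jaw": 0.4}
  ]
}}

```text
t: 4.1
tcp_pos: [0.6226, 0.1352, 0.2196]
tcp_rot: [-3.14, -0.007, -0.061]
ft_force: [1.7, 1.6, 0.2]
finger_gap: 0.0596
grip_force: 0.8
```

```bash
cat >> h.py <<'E'
def box(n):
    f,W=grab(n); m,x,y,z=dpose(W,f["image"])
    r=(x>.40)&(x<.70)&(y>-.24)&(y<.30)&m&(z>.035)&(z<.066)
    if n!="wrist": r&=(y>-.12)
    if r.sum()>30:
        c,s,a=rect(W[r]); print(n,"box deck",np.round(w2d(c),4),"size",np.round(s,1),"rel yaw",round(a-TH,3),r.sum())
    else: print(n,"no",r.sum())
E
python3 -c "
from h import *
box('wrist');box('top')
go([*d2w(-.137,.0),.213],-.0612)"
```

```text
wrist box deck [-0.1384  0.047 ] size [73.2 35.7] rel yaw -0.312 5424
top no 12
t 4.2 pos [0.6224 0.1353 0.2196] deck [-0.137   0.0633] yaw -0.061 gap 0.0597 F [0.6 0.2 0.7] j7 -2.04
cm [-6.33 -0.    0.62] w [-0.001 -0.007  0.   ]
```

Emit:
{"method": "step_arm", "body": {
  "increments": [
    {"x": -0.3, "y": 0, "z": 0.2, "wx": 0, "wy": 0, "wz": 0, "jaw": 0.4},
    {"x": -0.7, "y": 0, "z": 0.4, "wx": 0, "wy": 0, "wz": 0, "jaw": 0.4},
    {"x": -1.1, "y": 0, "z": 0.6, "wx": 0, "wy": 0, "wz": 0, "jaw": 0.4},
    {"x": -1.5, "y": 0, "z": 0.6, "wx": 0, "wy": 0, "wz": 0, "jaw": 0.4},
    {"x": -1.9, "y": 0, "z": 0.6, "wx": 0, "wy": 0, "wz": 0, "jaw": 0.4}
  ]
}}

```text
t: 4.62
tcp_pos: [0.6033, 0.1364, 0.2131]
tcp_rot: [-3.141, -0.006, -0.061]
ft_force: [2.3, -0.7, -1.0]
finger_gap: 0.0597
grip_force: 0.9
```

Emit:
{"method": "step_arm", "body": {
  "increments": [
    {"x": -0.3, "y": 0, "z": 0, "wx": 0, "wy": 0, "wz": 0, "jaw": 0.4},
    {"x": -0.7, "y": 0, "z": 0, "wx": 0, "wy": 0, "wz": 0, "jaw": 0.4},
    {"x": -1.1, "y": 0, "z": 0, "wx": 0, "wy": 0, "wz": 0, "jaw": 0.4},
    {"x": -1.5, "y": 0, "z": 0, "wx": 0, "wy": 0, "wz": 0, "jaw": 0.4},
    {"x": -1.9, "y": 0, "z": 0, "wx": 0, "wy": 0, "wz": 0, "jaw": 0.4}
  ]
}}

```text
t: 5.03
tcp_pos: [0.5845, 0.1375, 0.2133]
tcp_rot: [-3.141, -0.007, -0.061]
ft_force: [2.2, 0.9, -0.9]
finger_gap: 0.0599
grip_force: 0.9
```

```bash
python3 -c "
from h import *
box('wrist');box('top');box('scene')
grab('wrist','w2.png')
go([*d2w(-.137,.0),.213],-.0612)"
```

```text
wrist box deck [-0.1325  0.0155] size [73.3 36.3] rel yaw 0.029 5599
top no 0
scene box deck [-0.1218 -0.0068] size [99.  25.2] rel yaw -0.682 53
t 5.23 pos [0.5848 0.1375 0.2133] deck [-0.1369  0.0256] yaw -0.061 gap 0.0599 F [ 0.8  0.  -0.5] j7 -2.07
cm [-2.56 -0.01  0.01] w [-0.001 -0.007  0.   ]
```

View pics/w2.png

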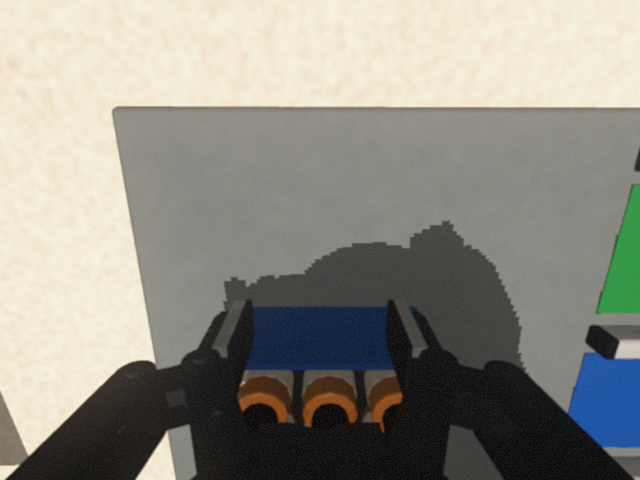

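The wrist view shows the wall flush against both fingers, at about (320,335), so the box is aligned. 3.2 cm of sideways travel remains.

Emit:
{"method": "step_arm", "body": {
  "increments": [
    {"x": -0.3, "y": 0, "z": 0, "wx": 0, "wy": 0, "wz": 0, "jaw": 0.4},
    {"x": -0.7, "y": 0, "z": 0, "wx": 0, "wy": 0, "wz": 0, "jaw": 0.4},
    {"x": -1.1, "y": 0, "z": 0, "wx": 0, "wy": 0, "wz": 0, "jaw": 0.4},
    {"x": -1.5, "y": 0, "z": 0, "wx": 0, "wy": 0, "wz": 0, "jaw": 0.4},
    {"x": -1.8, "y": 0, "z": 0, "wx": 0, "wy": 0, "wz": 0, "jaw": 0.4}
  ]
}}

```text
t: 5.65
tcp_pos: [0.5665, 0.1387, 0.2133]
tcp_rot: [-3.14, -0.007, -0.061]
ft_force: [3.6, -0.4, 1.1]
finger_gap: 0.0597
grip_force: 1.5
```

Emit:
{"method": "step_arm", "body": {
  "increments": [
    {"x": -0.3, "y": 0, "z": 0, "wx": 0, "wy": 0, "wz": 0, "jaw": 0.4},
    {"x": -0.6, "y": 0, "z": 0, "wx": 0, "wy": 0, "wz": 0, "jaw": 0.4},
    {"x": -0.9, "y": 0, "z": 0, "wx": 0, "wy": 0, "wz": 0, "jaw": 0.4},
    {"x": -1.2, "y": 0, "z": 0, "wx": 0, "wy": 0, "wz": 0, "jaw": 0.4},
    {"x": -1.4, "y": 0, "z": 0, "wx": 0, "wy": 0, "wz": 0, "jaw": 0.4}
  ]
}}

```text
t: 6.07
tcp_pos: [0.5526, 0.1395, 0.2131]
tcp_rot: [-3.141, -0.007, -0.061]
ft_force: [3.9, -0.6, 2.9]
finger_gap: 0.06
grip_force: 1.8
```

Emit:
{"method": "step_arm", "body": {
  "increments": [
    {"x": 1, "y": 0, "z": 0, "wx": 0, "wy": 0, "wz": 0, "jaw": 0.4},
    {"x": 3, "y": 0, "z": 0, "wx": 0, "wy": 0, "wz": 0, "jaw": 0.4},
    {"x": 5, "y": 0, "z": -2, "wx": 0, "wy": 0, "wz": 0, "jaw": 0.4},
    {"x": 6, "y": 0, "z": -5, "wx": 0, "wy": 0, "wz": 0, "jaw": 0.4},
    {"x": 7, "y": 0, "z": -9, "wx": 0, "wy": 0, "wz": 0, "jaw": 0.4}
  ]
}}

```text
t: 6.48
tcp_pos: [0.6217, 0.1348, 0.3021]
tcp_rot: [3.141, -0.002, -0.061]
ft_force: [0.2, 0.3, -0.5]
finger_gap: 0.0597
grip_force: 0.0
```

```bash
python3 -c "
from h import *
box('wrist');box('top');box('scene')
go([*d2w(-.26,-.048),.32],1.51)"
```

```text
wrist box deck [-0.1336 -0.0453] size [96.4 61.7] rel yaw 0.001 4323
top box deck [-0.1753 -0.0486] size [59.2  7.8] rel yaw -1.461 56
scene box deck [-0.1282 -0.0471] size [83.8 63.4] rel yaw -0.03 49
t 6.63 pos [0.6228 0.1351 0.3058] deck [-0.1368  0.0637] yaw -0.062 gap 0.06 F [-0.2 -0.3 -0.5] j7 -2.03
cm [-11.16 -12.31  -1.5 ] w [ 0.006 -0.01  -1.572]
```

Emit:
{"method": "step_arm", "body": {
  "increments": [
    {"x": -2, "y": -2.4, "z": -1, "wx": 0, "wy": 0, "wz": -0.12, "jaw": -0.3},
    {"x": -4.5, "y": -5, "z": -1.5, "wx": 0, "wy": 0, "wz": -0.24, "jaw": -0.3},
    {"x": -7, "y": -7.4, "z": -1.5, "wx": 0, "wy": 0, "wz": -0.36, "jaw": -0.3},
    {"x": -9, "y": -10, "z": -1.5, "wx": 0, "wy": 0, "wz": -0.48, "jaw": -0.3},
    {"x": -11.2, "y": -12.3, "z": -1.5, "wx": 0, "wy": 0, "wz": -0.6, "jaw": -0.3}
  ]
}}

```text
t: 7.05
tcp_pos: [0.5159, 0.266, 0.317]
tcp_rot: [3.139, -0.004, 0.545]
ft_force: [0.6, 1.3, -0.0]
finger_gap: 0.0299
grip_force: 0.0
```

Emit:
{"method": "step_arm", "body": {
  "increments": [
    {"x": 0, "y": 0, "z": 0, "wx": 0, "wy": 0, "wz": -0.12, "jaw": -0.3},
    {"x": 0, "y": 0, "z": 0, "wx": 0, "wy": 0, "wz": -0.24, "jaw": -0.3},
    {"x": 0, "y": 0, "z": 0, "wx": 0, "wy": 0, "wz": -0.36, "jaw": -0.3},
    {"x": 0, "y": 0, "z": 0, "wx": 0, "wy": 0, "wz": -0.48, "jaw": -0.3},
    {"x": 0, "y": 0, "z": 0, "wx": 0, "wy": 0, "wz": -0.6, "jaw": -0.3}
  ]
}}

```text
t: 7.47
tcp_pos: [0.5169, 0.2647, 0.3167]
tcp_rot: [3.137, -0.002, 1.146]
ft_force: [-0.2, -0.1, 0.4]
finger_gap: 0.0297
grip_force: 0.0
```

Emit:
{"method": "step_arm", "body": {
  "increments": [
    {"x": 0, "y": 0, "z": 0, "wx": 0, "wy": 0, "wz": -0.12, "jaw": -0.3},
    {"x": 0, "y": 0, "z": 0, "wx": 0, "wy": 0, "wz": -0.24, "jaw": -0.3},
    {"x": 0, "y": 0, "z": 0, "wx": 0, "wy": 0, "wz": -0.36, "jaw": -0.3},
    {"x": 0, "y": 0, "z": 0, "wx": 0, "wy": 0, "wz": -0.372, "jaw": -0.3},
    {"x": 0, "y": 0, "z": 0, "wx": 0, "wy": 0, "wz": -0.372, "jaw": -0.3}
  ]
}}

```text
t: 7.88
tcp_pos: [0.5174, 0.2644, 0.317]
tcp_rot: [3.136, -0.0, 1.508]
ft_force: [-0.8, -0.5, -0.6]
finger_gap: 0.0301
grip_force: 0.0
```

```bash
python3 -c "
from h import *
grab('wrist','w3.png')
for n in ('wrist','top','scene'):
    box(n)
    f,W=grab(n); m,x,y,z=dpose(W,f['image'])
    l=(x>.4)&(x<.65)&(y<.02)&(y>-.25)&m&(z<.024)
    if l.sum()>100:
        c,s,a=rect(W[l]); print('liner',np.round(w2d(c),4),s,a-TH)
go([*d2w(-.218,-.046),.215],1.51)"
```

```text
wrist box deck [-0.1353 -0.0465] size [95.4 61.9] rel yaw -0.003 1589
top no 30
liner [ 0.1116 -0.0482] (191.44940185546875, 71.55342102050781) 0.0048182944995640575
scene box deck [-0.1348 -0.0457] size [96.9 65.1] rel yaw -0.006 142
liner [ 0.1068 -0.0503] (190.1060028076172, 74.69673919677734) 0.0035401103343803975
t 8.23 pos [0.5177 0.2649 0.3179] deck [-0.2599 -0.0492] yaw 1.51 gap 0.0297 F [ 0.5 -0.7 -0.2] j7 -0.98
cm [-4.2   0.24 10.28] w [ 0.007 -0.001 -0.   ]
```

View pics/w3.png

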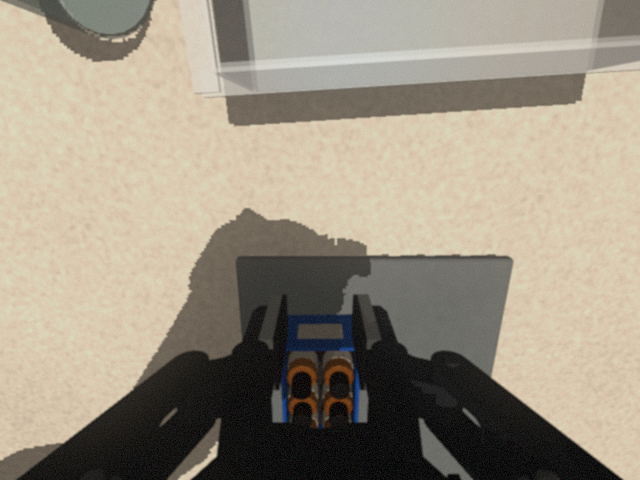

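The wrist view shows the labelled rear end at (320,330), centred on the fingers and square to them. I'll descend behind it.

Emit:
{"method": "step_arm", "body": {
  "increments": [
    {"x": -1, "y": 0.1, "z": 1, "wx": 0.006, "wy": 0, "wz": 0, "jaw": -0.3},
    {"x": -2, "y": 0.1, "z": 3, "wx": 0.006, "wy": 0, "wz": 0, "jaw": -0.3},
    {"x": -3, "y": 0.15, "z": 6, "wx": 0.006, "wy": 0, "wz": 0, "jaw": -0.3},
    {"x": -4, "y": 0.15, "z": 8.5, "wx": 0.006, "wy": 0, "wz": 0, "jaw": -0.3},
    {"x": -4.2, "y": 0.15, "z": 10, "wx": 0.006, "wy": 0, "wz": 0, "jaw": -0.3}
  ]
}}

```text
t: 8.65
tcp_pos: [0.5169, 0.2198, 0.2148]
tcp_rot: [-3.14, 0.001, 1.509]
ft_force: [-0.0, 0.0, 0.0]
finger_gap: 0.03
grip_force: 0.0
```

Emit:
{"method": "step_arm", "body": {
  "increments": [
    {"x": 0, "y": 0, "z": 0, "wx": 0, "wy": 0, "wz": 0, "jaw": -0.3},
    {"x": -0.4, "y": 0, "z": 0, "wx": 0, "wy": 0, "wz": 0, "jaw": -0.3},
    {"x": -0.8, "y": 0, "z": 0, "wx": 0, "wy": 0, "wz": 0, "jaw": -0.3},
    {"x": -1.2, "y": 0, "z": 0, "wx": 0, "wy": 0, "wz": 0, "jaw": -0.3},
    {"x": -1.6, "y": 0, "z": 0, "wx": 0, "wy": 0, "wz": 0, "jaw": -0.3}
  ]
}}

```text
t: 9.07
tcp_pos: [0.5168, 0.2064, 0.2188]
tcp_rot: [3.139, -0.002, 1.511]
ft_force: [-0.7, 0.5, -0.2]
finger_gap: 0.0302
grip_force: 0.0
```

```bash
python3 -c "
from h import *
go([*d2w(-.02,-.048),.215],1.51)"
```

```text
t 9.07 pos [0.5168 0.2064 0.2188] deck [-0.2015 -0.0465] yaw 1.511 gap 0.0302 F [-0.7  0.5 -0.2] j7 -0.99
cm [-18.15  -0.17   0.35] w [ 0.002 -0.002  0.001]
```

Emit:
{"method": "step_arm", "body": {
  "increments": [
    {"x": -0.3, "y": 0, "z": 0.1, "wx": 0, "wy": 0, "wz": 0, "jaw": -0.3},
    {"x": -0.5, "y": 0, "z": 0.2, "wx": 0, "wy": 0, "wz": 0, "jaw": -0.3},
    {"x": -0.7, "y": 0, "z": 0.3, "wx": 0, "wy": 0, "wz": 0, "jaw": -0.3},
    {"x": -1.0, "y": 0, "z": 0.3, "wx": 0, "wy": 0, "wz": 0, "jaw": -0.3},
    {"x": -1.4, "y": 0, "z": 0.3, "wx": 0, "wy": 0, "wz": 0, "jaw": -0.3}
  ]
}}

```text
t: 9.48
tcp_pos: [0.5157, 0.193, 0.2148]
tcp_rot: [3.141, -0.002, 1.511]
ft_force: [0.0, 2.2, -1.2]
finger_gap: 0.03
grip_force: 0.8
```

Emit:
{"method": "step_arm", "body": {
  "increments": [
    {"x": -0.5, "y": 0, "z": 0, "wx": 0, "wy": 0, "wz": 0, "jaw": -0.3},
    {"x": -1.0, "y": 0, "z": 0, "wx": 0, "wy": 0, "wz": 0, "jaw": -0.3},
    {"x": -1.5, "y": -0.05, "z": 0, "wx": 0, "wy": 0, "wz": 0, "jaw": -0.3},
    {"x": -2.0, "y": -0.1, "z": 0, "wx": 0, "wy": 0, "wz": 0, "jaw": -0.3},
    {"x": -2.5, "y": -0.1, "z": 0, "wx": 0, "wy": 0, "wz": 0, "jaw": -0.3}
  ]
}}

```text
t: 9.9
tcp_pos: [0.5131, 0.1674, 0.2148]
tcp_rot: [3.141, -0.001, 1.511]
ft_force: [0.7, 2.3, -1.7]
finger_gap: 0.0295
grip_force: 0.9
```

Emit:
{"method": "step_arm", "body": {
  "increments": [
    {"x": -0.5, "y": 0, "z": 0, "wx": 0, "wy": 0, "wz": 0, "jaw": -0.3},
    {"x": -1.0, "y": 0, "z": 0, "wx": 0, "wy": 0, "wz": 0, "jaw": -0.3},
    {"x": -1.5, "y": -0.05, "z": 0, "wx": 0, "wy": 0, "wz": 0, "jaw": -0.3},
    {"x": -2.0, "y": -0.1, "z": 0, "wx": 0, "wy": 0, "wz": 0, "jaw": -0.3},
    {"x": -2.5, "y": -0.1, "z": 0, "wx": 0, "wy": 0, "wz": 0, "jaw": -0.3}
  ]
}}

```text
t: 10.32
tcp_pos: [0.5106, 0.1426, 0.2148]
tcp_rot: [3.141, -0.001, 1.511]
ft_force: [0.9, 1.9, -1.6]
finger_gap: 0.03
grip_force: 1.0
```

```bash
python3 -c "
from h import *
grab('scene','s4.png')
for n in ('wrist','top','scene'): box(n)
i=cv2.imread('pics/s4.png'); cv2.imwrite('pics/s4c.png',cv2.resize(i[190:320,220:420],(700,455)))
go([*d2w(.098,-.048),.215],1.51)"
```

```text
wrist box deck [-0.1234 -0.0472] size [31.3 30.5] rel yaw 0.01 1582
top no 0
scene box deck [-0.0779 -0.0476] size [93.5 65.9] rel yaw -0.002 179
t 10.52 pos [0.5107 0.1428 0.2148] deck [-0.1377 -0.0487] yaw 1.51 gap 0.0297 F [0.3 0.2 0.1] j7 -0.92
cm [-23.57   0.05  -0.04] w [ 0.001 -0.001  0.   ]
```

View pics/s4c.png

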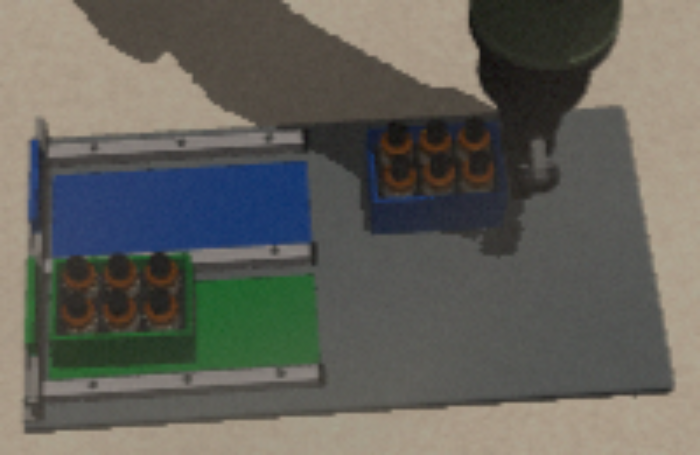

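The scene view shows the box square to the blue lane's mouth and centred on it, with its front wall at about (372,200) in the crop. I'll go on straight.

Emit:
{"method": "step_arm", "body": {
  "increments": [
    {"x": -0.4, "y": 0, "z": 0, "wx": 0, "wy": 0, "wz": 0, "jaw": -0.3},
    {"x": -1.0, "y": 0, "z": 0, "wx": 0, "wy": 0, "wz": 0, "jaw": -0.3},
    {"x": -1.6, "y": 0, "z": 0, "wx": 0, "wy": 0, "wz": 0, "jaw": -0.3},
    {"x": -2.2, "y": 0, "z": 0, "wx": 0, "wy": 0, "wz": 0, "jaw": -0.3},
    {"x": -2.7, "y": 0, "z": 0, "wx": 0, "wy": 0, "wz": 0, "jaw": -0.3}
  ]
}}

```text
t: 10.93
tcp_pos: [0.5091, 0.1153, 0.2148]
tcp_rot: [3.14, -0.001, 1.51]
ft_force: [0.5, 3.5, 1.8]
finger_gap: 0.0298
grip_force: 1.5
```

Emit:
{"method": "step_arm", "body": {
  "increments": [
    {"x": -0.5, "y": 0, "z": 0, "wx": 0, "wy": 0, "wz": 0, "jaw": -0.3},
    {"x": -1.0, "y": 0, "z": 0, "wx": 0, "wy": 0, "wz": 0, "jaw": -0.3},
    {"x": -1.5, "y": 0, "z": 0, "wx": 0, "wy": 0, "wz": 0, "jaw": -0.3},
    {"x": -2.0, "y": 0, "z": 0, "wx": 0, "wy": 0, "wz": 0, "jaw": -0.3},
    {"x": -2.5, "y": 0, "z": 0, "wx": 0, "wy": 0, "wz": 0, "jaw": -0.3}
  ]
}}

```text
t: 11.35
tcp_pos: [0.5076, 0.0907, 0.2147]
tcp_rot: [3.141, -0.001, 1.511]
ft_force: [1.1, 2.9, 4.4]
finger_gap: 0.0299
grip_force: 1.8
```

Emit:
{"method": "step_arm", "body": {
  "increments": [
    {"x": -0.5, "y": 0, "z": 0, "wx": 0, "wy": 0, "wz": 0, "jaw": -0.3},
    {"x": -1.0, "y": 0, "z": 0, "wx": 0, "wy": 0, "wz": 0, "jaw": -0.3},
    {"x": -1.5, "y": 0, "z": 0, "wx": 0, "wy": 0, "wz": 0, "jaw": -0.3},
    {"x": -2.0, "y": 0, "z": 0, "wx": 0, "wy": 0, "wz": 0, "jaw": -0.3},
    {"x": -2.5, "y": 0, "z": 0, "wx": 0, "wy": 0, "wz": 0, "jaw": -0.3}
  ]
}}

```text
t: 11.77
tcp_pos: [0.506, 0.0657, 0.2147]
tcp_rot: [3.141, -0.001, 1.511]
ft_force: [-0.1, 3.6, 2.0]
finger_gap: 0.0299
grip_force: 1.7
```

```bash
python3 -c "
from h import *
grab('scene','s5.png')
for n in ('wrist','scene'): box(n)
i=cv2.imread('pics/s5.png'); cv2.imwrite('pics/s5c.png',cv2.resize(i[190:320,220:420],(700,455)))
go([*d2w(.098,-.0485),.215],1.51)"
```

```text
wrist box deck [-0.0464 -0.0472] size [30.9 30.7] rel yaw -0.011 1587
scene box deck [-0.0018 -0.0474] size [95.  65.4] rel yaw -0.002 315
t 11.92 pos [0.506  0.0654 0.2145] deck [-0.0601 -0.0487] yaw 1.51 gap 0.0303 F [-0.3  0.1 -1. ] j7 -0.8
cm [-1.581e+01  1.000e-02 -5.000e-02] w [ 0. -0. -0.]
```

View pics/s5c.png

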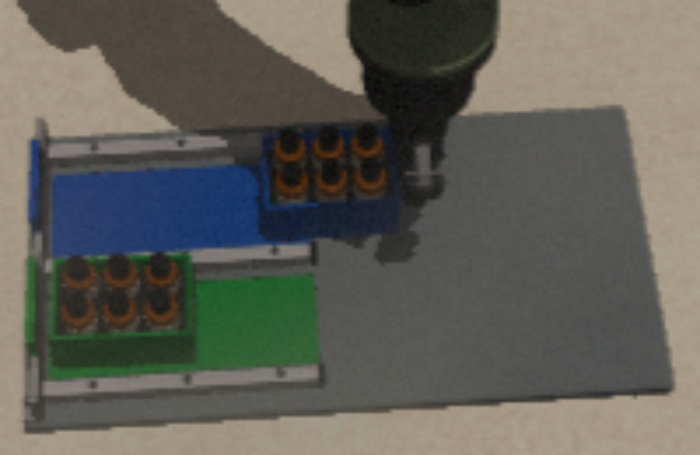

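The scene crop shows the box's front inside the mouth at about (262,200), with an even gap on both sides. I'll carry on down the lane.

Emit:
{"method": "step_arm", "body": {
  "increments": [
    {"x": -0.4, "y": 0, "z": 0, "wx": 0, "wy": 0, "wz": 0, "jaw": -0.3},
    {"x": -1.0, "y": 0, "z": 0, "wx": 0, "wy": 0, "wz": 0, "jaw": -0.3},
    {"x": -1.6, "y": 0, "z": 0, "wx": 0, "wy": 0, "wz": 0, "jaw": -0.3},
    {"x": -2.2, "y": 0, "z": 0, "wx": 0, "wy": 0, "wz": 0, "jaw": -0.3},
    {"x": -2.8, "y": 0, "z": 0, "wx": 0, "wy": 0, "wz": 0, "jaw": -0.3}
  ]
}}

```text
t: 12.33
tcp_pos: [0.5043, 0.0374, 0.2146]
tcp_rot: [3.141, -0.001, 1.511]
ft_force: [0.0, 1.5, -0.5]
finger_gap: 0.0298
grip_force: 0.9
```

Emit:
{"method": "step_arm", "body": {
  "increments": [
    {"x": -0.6, "y": 0, "z": 0, "wx": 0, "wy": 0, "wz": 0, "jaw": -0.3},
    {"x": -1.2, "y": 0, "z": 0, "wx": 0, "wy": 0, "wz": 0, "jaw": -0.3},
    {"x": -1.8, "y": 0, "z": 0, "wx": 0, "wy": 0, "wz": 0, "jaw": -0.3},
    {"x": -2.4, "y": 0, "z": 0, "wx": 0, "wy": 0, "wz": 0, "jaw": -0.3},
    {"x": -3.0, "y": 0, "z": 0, "wx": 0, "wy": 0, "wz": 0, "jaw": -0.3}
  ]
}}

```text
t: 12.75
tcp_pos: [0.5026, 0.0076, 0.2146]
tcp_rot: [3.141, -0.001, 1.511]
ft_force: [0.8, 1.4, -1.4]
finger_gap: 0.0299
grip_force: 0.8
```

Emit:
{"method": "step_arm", "body": {
  "increments": [
    {"x": -0.6, "y": 0, "z": 0, "wx": 0, "wy": 0, "wz": 0, "jaw": -0.3},
    {"x": -1.2, "y": 0, "z": 0, "wx": 0, "wy": 0, "wz": 0, "jaw": -0.3},
    {"x": -1.8, "y": 0, "z": 0, "wx": 0, "wy": 0, "wz": 0, "jaw": -0.3},
    {"x": -2.4, "y": 0, "z": 0, "wx": 0, "wy": 0, "wz": 0, "jaw": -0.3},
    {"x": -3.0, "y": 0, "z": 0, "wx": 0, "wy": 0, "wz": 0, "jaw": -0.3}
  ]
}}

```text
t: 13.17
tcp_pos: [0.5008, -0.0222, 0.2146]
tcp_rot: [3.141, -0.001, 1.511]
ft_force: [-0.9, 1.4, -1.0]
finger_gap: 0.03
grip_force: 0.9
```

Emit:
{"method": "step_arm", "body": {
  "increments": [
    {"x": -0.6, "y": 0, "z": 0, "wx": 0, "wy": 0, "wz": 0, "jaw": -0.3},
    {"x": -1.2, "y": 0, "z": 0, "wx": 0, "wy": 0, "wz": 0, "jaw": -0.3},
    {"x": -1.8, "y": 0, "z": 0, "wx": 0, "wy": 0, "wz": 0, "jaw": -0.3},
    {"x": -2.4, "y": 0, "z": 0, "wx": 0, "wy": 0, "wz": 0, "jaw": -0.3},
    {"x": -3.0, "y": 0, "z": 0, "wx": 0, "wy": 0, "wz": 0, "jaw": -0.3}
  ]
}}

```text
t: 13.58
tcp_pos: [0.499, -0.0522, 0.2146]
tcp_rot: [3.14, -0.001, 1.511]
ft_force: [0.5, 2.4, -0.4]
finger_gap: 0.0296
grip_force: 1.2
```

```bash
python3 -c "
from h import *
f,W=grab('scene','s6.png')
i=cv2.imread('pics/s6.png'); cv2.imwrite('pics/s6c.png',cv2.resize(i[200:310,220:390],(800,518)))
go([*d2w(.098,-.0485),.215],1.51)"
```

```text
t 13.63 pos [ 0.4989 -0.0534  0.2146] deck [ 0.0588 -0.0485] yaw 1.51 gap 0.03 F [ 1.4 -0.7  1.1] j7 -0.58
cm [-3.92 -0.   -0.05] w [ 0.001 -0.    -0.   ]
```

View pics/s6c.png

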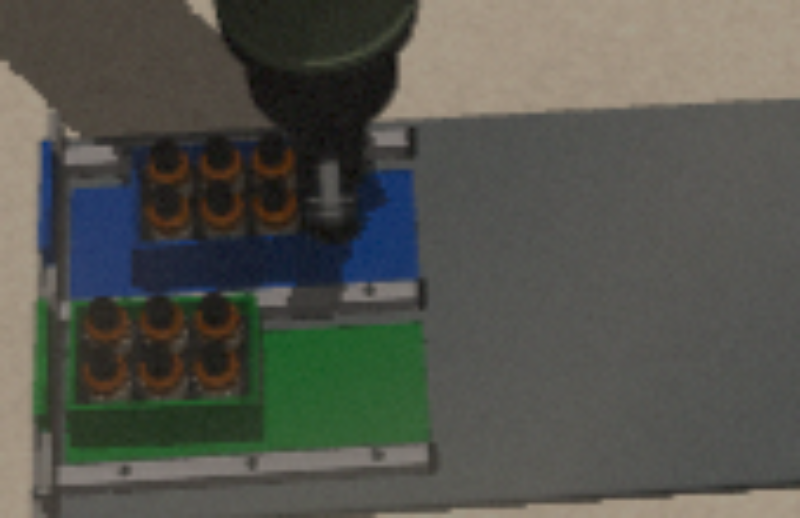

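The crop shows the box straight in the lane, its front at about (135,265) and the stop face near (65,250). I'll do the rest slowly and watch the force.

Emit:
{"method": "step_arm", "body": {
  "increments": [
    {"x": -0.5, "y": 0, "z": 0, "wx": 0, "wy": 0, "wz": 0, "jaw": -0.3},
    {"x": -1.1, "y": 0, "z": 0, "wx": 0, "wy": 0, "wz": 0, "jaw": -0.3},
    {"x": -1.7, "y": 0, "z": 0, "wx": 0, "wy": 0, "wz": 0, "jaw": -0.3},
    {"x": -2.3, "y": 0, "z": 0, "wx": 0, "wy": 0, "wz": 0, "jaw": -0.3},
    {"x": -2.7, "y": 0, "z": 0, "wx": 0, "wy": 0, "wz": 0, "jaw": -0.3}
  ]
}}

```text
t: 14.05
tcp_pos: [0.4974, -0.0794, 0.2146]
tcp_rot: [3.141, -0.001, 1.51]
ft_force: [0.0, 2.4, 1.1]
finger_gap: 0.0296
grip_force: 1.4
```

Emit:
{"method": "step_arm", "body": {
  "increments": [
    {"x": -0.1, "y": 0, "z": 0, "wx": 0, "wy": 0, "wz": 0, "jaw": -0.3},
    {"x": -0.2, "y": 0, "z": 0, "wx": 0, "wy": 0, "wz": 0, "jaw": -0.3},
    {"x": -0.3, "y": 0, "z": 0, "wx": 0, "wy": 0, "wz": 0, "jaw": -0.3},
    {"x": -0.4, "y": 0, "z": 0, "wx": 0, "wy": 0, "wz": 0, "jaw": -0.3},
    {"x": -0.5, "y": 0, "z": 0, "wx": 0, "wy": 0, "wz": 0, "jaw": -0.3}
  ]
}}

```text
t: 14.47
tcp_pos: [0.4972, -0.0834, 0.2146]
tcp_rot: [3.14, -0.001, 1.511]
ft_force: [0.0, 3.4, 1.7]
finger_gap: 0.03
grip_force: 1.5
```

```bash
cat > m.py <<'E'
from h import *
# box rim, green rim, stop face along the deck x as the cameras see them
for n in ('scene','top'):
    f,W=grab(n); hsv=cv2.cvtColor(f['image'],cv2.COLOR_BGR2HSV)
    dx=(W[...,:2]-O)@EX; dy=(W[...,:2]-O)@EY; z=W[...,2]
    for nm,lo,hi,yc in(('blue',95,130,-.048),('green',40,85,.048)):
        m=(cv2.inRange(hsv,(lo,80,25),(hi,255,255))>0)&(z>.05)&(z<.066)&(abs(dy-yc)<.045)&(dx<.2)&(dx>0)
        if m.sum()>20:
            c,s,a=rect(W[m]); print(n,nm,np.round(w2d(c),4),np.round(s,1),round(a-TH,3),'front',np.percentile(dx[m],98).round(4))
    s=(z>.035)&(z<.053)&(dx>.19)&(dx<.23)&(abs(dy)<.11); print('stop dx',np.nanpercentile(dx[s],[2,50,98]).round(4))
go([*d2w(.098,-.0485),.215],1.51)
E
python3 m.py
```

```text
scene blue [ 0.1406 -0.046 ] [104.8  64.5] -0.013 front 0.1924
scene green [0.1469 0.0447] [95.6 65.7] -0.026 front 0.1942
stop dx [0.1904 0.2047 0.2105]
stop dx [0.2067 0.2102 0.2159]
t 14.57 pos [ 0.4971 -0.0836  0.2146] deck [ 0.0891 -0.0484] yaw 1.511 gap 0.0298 F [0.3 1.2 1.2] j7 -0.52
cm [-0.89 -0.01 -0.04] w [ 0.001 -0.001  0.001]
```

Emit:
{"method": "step_arm", "body": {
  "increments": [
    {"x": -0.1, "y": 0, "z": 0, "wx": 0, "wy": 0, "wz": 0, "jaw": -0.3},
    {"x": -0.2, "y": 0, "z": 0, "wx": 0, "wy": 0, "wz": 0, "jaw": -0.3},
    {"x": -0.3, "y": 0, "z": 0, "wx": 0, "wy": 0, "wz": 0, "jaw": -0.3},
    {"x": -0.4, "y": 0, "z": 0, "wx": 0, "wy": 0, "wz": 0, "jaw": -0.3},
    {"x": -0.4, "y": 0, "z": 0, "wx": 0, "wy": 0, "wz": 0, "jaw": -0.3}
  ]
}}

```text
t: 14.98
tcp_pos: [0.4969, -0.0878, 0.2145]
tcp_rot: [3.141, -0.001, 1.511]
ft_force: [1.3, 1.5, 0.4]
finger_gap: 0.0298
grip_force: 0.8
```

Emit:
{"method": "step_arm", "body": {
  "increments": [
    {"x": -0.05, "y": 0, "z": 0, "wx": 0, "wy": 0, "wz": 0, "jaw": -0.3},
    {"x": -0.1, "y": 0, "z": 0, "wx": 0, "wy": 0, "wz": 0, "jaw": -0.3},
    {"x": -0.15, "y": 0, "z": 0, "wx": 0, "wy": 0, "wz": 0, "jaw": -0.3},
    {"x": -0.2, "y": 0, "z": 0, "wx": 0, "wy": 0, "wz": 0, "jaw": -0.3},
    {"x": -0.25, "y": 0, "z": 0, "wx": 0, "wy": 0, "wz": 0, "jaw": -0.3}
  ]
}}

```text
t: 15.4
tcp_pos: [0.4967, -0.0901, 0.2145]
tcp_rot: [3.141, -0.001, 1.511]
ft_force: [1.0, 3.4, 1.8]
finger_gap: 0.0297
grip_force: 1.6
```

Emit:
{"method": "step_arm", "body": {
  "increments": [
    {"x": -0.05, "y": 0, "z": 0, "wx": 0, "wy": 0, "wz": 0, "jaw": -0.3},
    {"x": -0.1, "y": 0, "z": 0, "wx": 0, "wy": 0, "wz": 0, "jaw": -0.3},
    {"x": -0.15, "y": 0, "z": 0, "wx": 0, "wy": 0, "wz": 0, "jaw": -0.3},
    {"x": -0.2, "y": 0, "z": 0, "wx": 0, "wy": 0, "wz": 0, "jaw": -0.3},
    {"x": -0.2, "y": 0, "z": 0, "wx": 0, "wy": 0, "wz": 0, "jaw": -0.3}
  ]
}}

```text
t: 15.82
tcp_pos: [0.4966, -0.0922, 0.2145]
tcp_rot: [3.141, -0.001, 1.511]
ft_force: [0.3, 2.6, 1.0]
finger_gap: 0.03
grip_force: 1.1
```

Emit:
{"method": "step_arm", "body": {
  "increments": [
    {"x": -0.05, "y": 0, "z": 0, "wx": 0, "wy": 0, "wz": 0, "jaw": -0.3},
    {"x": -0.1, "y": 0, "z": 0, "wx": 0, "wy": 0, "wz": 0, "jaw": -0.3},
    {"x": -0.15, "y": 0, "z": 0, "wx": 0, "wy": 0, "wz": 0, "jaw": -0.3},
    {"x": -0.15, "y": 0, "z": 0, "wx": 0, "wy": 0, "wz": 0, "jaw": -0.3},
    {"x": -0.15, "y": 0, "z": 0, "wx": 0, "wy": 0, "wz": 0, "jaw": -0.3}
  ]
}}

```text
t: 16.23
tcp_pos: [0.4965, -0.0937, 0.2145]
tcp_rot: [3.141, -0.001, 1.511]
ft_force: [-0.1, 2.0, 1.3]
finger_gap: 0.0299
grip_force: 1.0
```

```bash
python3 m.py; python3 -c "
from h import *
i=grab('scene')[0]['image']; cv2.imwrite('pics/s7c.png',cv2.resize(i[210:300,225:345],(800,600),interpolation=cv2.INTER_CUBIC))"
```

```text
scene blue [ 0.1541 -0.0468] [90.8 65. ] 0.007 front 0.1978
scene green [0.1468 0.0453] [96. 64.] -0.011 front 0.1934
stop dx [0.1903 0.2045 0.2104]
stop dx [0.209  0.2111 0.2155]
t 16.33 pos [ 0.4965 -0.0936  0.2145] deck [ 0.0992 -0.0484] yaw 1.511 gap 0.0296 F [-0.   1.6  1.1] j7 -0.5
cm [ 0.12 -0.01 -0.05] w [ 0.001 -0.001  0.001]
```

View pics/s7c.png

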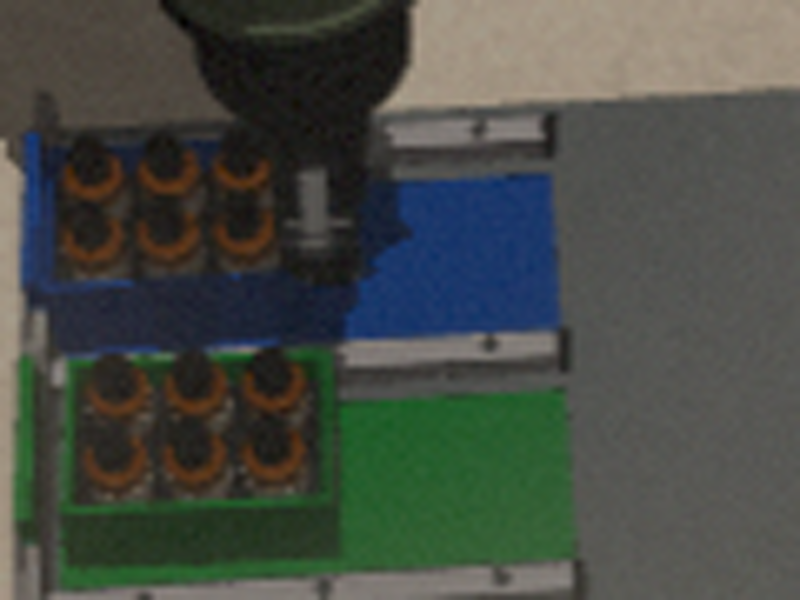

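The crop shows the box's front at about (50,310), only a few mm from the stop plate at (40,300). There's been no contact force yet, so I'll keep creeping.

Emit:
{"method": "step_arm", "body": {
  "increments": [
    {"x": -0.05, "y": 0, "z": 0, "wx": 0, "wy": 0, "wz": 0, "jaw": -0.3},
    {"x": -0.1, "y": 0, "z": 0, "wx": 0, "wy": 0, "wz": 0, "jaw": -0.3},
    {"x": -0.15, "y": 0, "z": 0, "wx": 0, "wy": 0, "wz": 0, "jaw": -0.3},
    {"x": -0.15, "y": 0, "z": 0, "wx": 0, "wy": 0, "wz": 0, "jaw": -0.3},
    {"x": -0.15, "y": 0, "z": 0, "wx": 0, "wy": 0, "wz": 0, "jaw": -0.3}
  ]
}}

```text
t: 16.8
tcp_pos: [0.4966, -0.0942, 0.2145]
tcp_rot: [3.14, -0.002, 1.511]
ft_force: [1.3, 9.2, 0.9]
finger_gap: 0.0294
grip_force: 4.4
```

The force rose to 9 N and the tool stalled, so the box is against the stop. I'll back off and rise clear.

Emit:
{"method": "step_arm", "body": {
  "increments": [
    {"x": 0.3, "y": 0, "z": 0, "wx": 0, "wy": 0, "wz": 0, "jaw": -0.3},
    {"x": 1, "y": 0, "z": 0, "wx": 0, "wy": 0, "wz": 0, "jaw": -0.3},
    {"x": 3, "y": 0, "z": 0, "wx": 0, "wy": 0, "wz": 0, "jaw": -0.3},
    {"x": 5, "y": 0, "z": -1, "wx": 0, "wy": 0, "wz": 0, "jaw": -0.3},
    {"x": 7, "y": 0, "z": -4, "wx": 0, "wy": 0, "wz": 0, "jaw": -0.3}
  ]
}}

```text
t: 17.22
tcp_pos: [0.4995, -0.0242, 0.2524]
tcp_rot: [-3.137, -0.001, 1.511]
ft_force: [-0.6, -1.1, 0.5]
finger_gap: 0.0301
grip_force: 0.0
```

Emit:
{"method": "step_arm", "body": {
  "increments": [
    {"x": 2, "y": 0, "z": -3, "wx": 0, "wy": 0, "wz": 0, "jaw": -0.3},
    {"x": 4, "y": 0, "z": -6, "wx": 0, "wy": 0, "wz": 0, "jaw": -0.3},
    {"x": 6, "y": 0, "z": -9, "wx": 0, "wy": 0, "wz": 0, "jaw": -0.3},
    {"x": 8, "y": 0, "z": -11, "wx": 0, "wy": 0, "wz": 0, "jaw": -0.3},
    {"x": 8, "y": 0, "z": -11, "wx": 0, "wy": 0, "wz": 0, "jaw": -0.3}
  ]
}}

```text
t: 17.63
tcp_pos: [0.5057, 0.0587, 0.3687]
tcp_rot: [3.135, -0.003, 1.514]
ft_force: [0.2, -0.2, -0.2]
finger_gap: 0.03
grip_force: 0.0
```

```bash
python3 m.py
```

```text
scene blue [ 0.1539 -0.046 ] [91. 68.] 0.016 front 0.1976
scene green [0.1469 0.0454] [95.6 64.9] -0.029 front 0.1943
stop dx [0.1903 0.2046 0.2106]
top blue [ 0.1596 -0.0481] [79.  62.3] -0.009 front 0.1984
top green [0.1513 0.0437] [97.6 63.1] -0.026 front 0.198
stop dx [0.1913 0.2087 0.215 ]
t 17.73 pos [0.5051 0.0551 0.3651] deck [-0.0498 -0.0489] yaw 1.512 gap 0.0299 F [-0.9 -1.   0. ] j7 -0.61
cm [-14.79  -0.03  15.  ] w [ 0.002 -0.001  0.002]
```

```bash
python3 -c "
from workcell import bot
print(bot.job_done())"
```

```text
the job is handed in; nothing more can be done
None
```

I pushed the blue kit straight down the blue lane until it met the end stop, moved the arm clear, and handed the job in; the push force stayed under 10 N at every reading, the cameras put the box about 2 mm off the lane centre, and no verdict came back.

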